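# Bring a castor's tyre valve to the top for pumping

## Robot

A 7-joint arm with a two-finger parallel gripper is mounted at the origin on the work surface. World frame = base frame: x ahead of the robot, y to its left, z up, the work surface at z = 0. Lengths are in m, angles in degrees, forces in N, time in s.
With the tool pointing down it reaches from about 0.425 to 0.875 m from the base axis. Payload 4.7 kg.
Tool frame: the origin (TCP) lies at the very end of the fingers, on their centre line; the grasp point (between the pads) lies env.hold_point_z behind it (env.hold_point_z is the distance from the TCP to the grasp point, in m); z points along the fingers, y is the line along which they close (so a half turn about z gives the same grasp; the last joint's range is limited). The gripper opens to 87 mm and grips with 3 to 60 N. Pads are 19 mm wide; open, the fingers measure 117 mm over their backs; the gripper's body (75 mm by 190 mm) begins 51 mm behind the grasp point.
Start: joints at [-73.333, 18.392, -4.016, 83.108, 1.295, 78.541, -3.26], TCP at [0.178, 0.625, 0.223] pointing down, gripper open.
Joint ranges: [-163.93, 163.93], [-17.29, 119.83], [-79.2, 71.16], [3.27, 140.29], [-89.18, 269.18], [5.43, 117.66], [-154.24, 154.24]. Speed limits (degrees/s): [147.25, 147.25, 180, 180, 180, 180, 180].

## Interface

Orientations are given as [roll, pitch, yaw] about the fixed x, y, z axes, in that order (R = Rz(yaw) Ry(pitch) Rx(roll)).
In Python, from cell import env gives the robot as it stands.
- The arm moves only by the shell command python3 -m jog 'ROWS' [FORCE]. ROWS is JSON, a list of rows, each an object with "dp": the shift along the tool's x, y, z in cm, a list of three; "twist": the turn about the tool's z in degrees; "fingers": the opening, from 0 (shut) to 1 (fully open). A call has 1 to 8 rows; each row is the pose to reach, as a shift and turn from the pose commanded when the call began, along the tool's axes at that moment; what a row does not reach only later rows make up. A row lasts 1/8 s, in which the tool goes at most 62.5 mm and 10.7 degrees, less where a joint would pass 70% of its speed; a pose out of reach is approached as far as the arm can. A call with a gripper value outside its range is refused whole. The fingers move at their own pace and stop on an object; FORCE is the grip in N (left out, the last holds). Time passes only in rows, so rows that repeat a pose let the fingers close. It gives the time, the measured TCP pose, the force, the opening and the grip force at its end, in the units of the state.
- env.get_obs(): the state, without advancing time (a new reading comes with each control period).
- env.read_camera(name): name is "scene" or "top" or "wrist"; returns a dict with "pixels" (420x560x3 uint8, blue, green, red), "depth" (420x560 float32, m along the optical axis (not along the pixel's ray), 0 where there is no reading), "fx", "fy", "cx", "cy" (pixels), "rvec" (rotation vector, rad) and "tvec" (3), from world to camera coordinates, as OpenCV has them. Camera axes: x right, y down, z forward; pixel columns grow to the right and rows downward; lengths in m; the calibration is good to about 2 mm. A picture is of the moment at which its call begins.
- env.sign_off(): hands the job in; it is judged then, once.
The state is a dict: "time_s": time; "qpos": joint angles; "joint_velocities": joint speeds; "effort": joint torques, N m; "tool_pos": TCP position; "tool_rot": TCP orientation; "force": force on the tool from outside, world axes, zero at the start; "wrist_torque": the same for the moment, N m; "grip_width": finger opening in m; "grasp_force": force on a finger pad.
Only numpy, scipy, OpenCV 4.12 (cv2) and the standard library are available. Lean on these libraries where they do the work, as an engineer would, in place of code of your own. Each camera call takes 0.05 s, during which the arm holds its last target. There are 200 camera calls.

## Task

Two wheels of the club's easel trolley stand upturned on the table for pumping up. Turn the wheel with the yellow rim on its axle until its valve with the red cap is at the very top, straight above the axle, and let go. Leave the blue-rimmed wheel turned as it is.

Things in the scene. Friction and masses are not known exactly. Their poses are not given: they have to be found in the camera images.
- yellow_axle (a point): Middle of the yellow wheel's axle, 122 mm above the table, on the upturned castor's fork, which is fixed to the table (yaw varies) and does not turn with the wheel. z up, y along the level axle, x level in the wheel's plane. Wooden block under it 130 x 120 x 25 mm; two yellow fork legs, 32 mm wide along x, outer faces 96 mm apart along y, end 14 mm above the axle.
- wheel_yellow (a joint): Turn of the yellow-rimmed wheel, rad: 0 = valve at top, positive = valve leaning to +x of yellow_axle; starts at 0.7 to 1.4. Black tyre 160 mm diameter, 40 mm wide, flat side walls, edges rounded 10 mm; top 202 mm above the table; rim 112 mm. Tyre is free on both sides above the fork. No end stops; bearing friction 0.08 N m (1 N at the tread), so it stays where it is left.
- yellow_valve (a point): Tip of the red cap (12 mm thick) of the yellow wheel's valve, which sticks out of the wheel's side along +y, 18 mm beyond the side wall. Turns with the wheel: 54 mm from the axle's line, 38 mm from the wheel's mid-plane; y along the axle, z from the axle outwards through the valve, so z is straight up when the valve is at the top.
- blue_valve (a point): The same point and axes on the other wheel, with blue rim and fork legs: an equal castor, also fixed to the table, not to be turned. Its axle's middle, 122 mm above the table, lies 54 mm from this point against its z axis and 38 mm against its y axis.

How it is judged:
By the outcome, as a careful person would: the job done as asked, in the order asked, and still so for the second after the job is handed in, with the robot touching nothing.
It also fails if it takes over 35 s, if anything falls off the work surface, if the arm or the gripper's body presses on something with over 40 N, if the wrist force passes 120 N, or if a joint passes its speed limit or range.

## Working session

There is one attempt and no reset: what is moved stays moved. The work goes in short steps, Python scripts to look and compute and a shell command to move; the robot and the scene stay as the last step left them, time stands still between calls to the robot, and variables do not carry over. Pictures are saved under pics/ and viewed, at most 10 in all, crops included, and the job is handed in when it is done.

```bash
mkdir -p pics; cat > h.py <<'E'
import numpy as np,cv2
from cell import env
def cam(n):
    c=env.read_camera(n); c['R']=cv2.Rodrigues(np.array(c['rvec'],float))[0]; c['t']=np.array(c['tvec'],float).ravel(); return c
def cloud(c):
    d=c['depth'];v,u=np.mgrid[:d.shape[0],:d.shape[1]]
    p=np.stack([(u-c['cx'])/c['fx']*d,(v-c['cy'])/c['fy']*d,d],-1)
    return (p-c['t'])@c['R']
def hsv(c): return cv2.cvtColor(c['pixels'],cv2.COLOR_BGR2HSV)
E
python3 - <<'E'
from h import *
s=cam('scene');t=cam('top')
cv2.imwrite('pics/a.png',cv2.resize(np.vstack([s['pixels'],t['pixels']]),(400*1,600)))
o=env.get_obs();print(o['time_s'],o['tool_pos'],o['tool_rot'],env.hold_point_z)
for n,c in(('s',s),('t',t)):
    P=cloud(c);H=hsv(c);ok=c['depth']>0
    print(n,'campos',(-c['R'].T@c['t']).round(3))
    for nm,m in (('yel',(abs(H[...,0].astype(int)-27)<7)&(H[...,1]>120)&(H[...,2]>80)),('blue',(abs(H[...,0].astype(int)-110)<12)&(H[...,1]>120)&(H[...,2]>50)),('red',((H[...,0]<6)|(H[...,0]>174))&(H[...,1]>150)&(H[...,2]>80))):
        k,l,st,ce=cv2.connectedComponentsWithStats((m).astype(np.uint8))
        for i in range(1,k):
            if st[i,4]>8:
                q=P[(l==i)&ok]
                print(nm,st[i],ce[i].round(1),np.median(q,0).round(4) if len(q) else '',q.min(0).round(3) if len(q) else '',q.max(0).round(3) if len(q) else '')
E
```

```text
0.1 [0.17755229 0.62476509 0.22156713] [-1.79901470e+02  5.17034845e-03  1.64141065e+02] 0.0187
s campos [0.978 0.192 0.826]
yel [ 322  275   55   52 1246] [349.6 295.6] [0.6047 0.175  0.1318] [0.543 0.129 0.025] [0.632 0.208 0.18 ]
blue [165 189  14  39 322] [171.2 206.4] [ 0.572  -0.2238  0.1441] [ 0.524 -0.253  0.073] [ 0.61  -0.209  0.181]
blue [181 206  11  38 135] [186.1 224.8] [ 0.5707 -0.1997  0.0964] [ 0.551 -0.212  0.04 ] [ 0.579 -0.196  0.137]
blue [137 208   7  26  84] [139.8 219.4] [ 0.6125 -0.2807  0.1271] [ 0.572 -0.343 -0.   ] [ 0.619 -0.277  0.138]
blue [166 225  11  18 124] [171.  233.8] [ 0.6098 -0.2095  0.1076] [ 0.577 -0.225  0.065] [ 0.626 -0.202  0.154]
blue [  0 271  43  44 966] [ 23.  297.9] [ 0.8371 -0.4053  0.0722] [ 0.8   -0.5   -0.001] [ 0.862 -0.398  0.113]
blue [556 358   4  12  37] [557.8 363.8] [0.5268 0.5688 0.0361] [0.518 0.566 0.029] [0.535 0.574 0.048]
red [169 220   6   5  27] [171.8 222. ] [ 0.6102 -0.1958  0.1611] [ 0.606 -0.201  0.156] [ 0.614 -0.19   0.164]
red [236 377  16  15 225] [244.  384.1] [0.7926 0.0459 0.0166] [0.776 0.03  0.012] [0.
[... 1038 characters left out ...]
4 -0.2867  0.1345] [ 0.573 -0.339 -0.001] [ 0.622 -0.258  0.199]
red [500  37  19  16 234] [509.2  45.3] [ 0.8246 -0.4316  0.2283] [ 0.812 -0.448  0.216] [ 0.841 -0.418  0.232]
red [115  93  50  53 664] [139.7 118.8] [0.7952 0.2893 0.0288] [0.736 0.237 0.02 ] [0.856 0.343 0.036]
red [241 104   6   6  30] [243.4 106.5] [0.8241 0.0612 0.0139] [0.817 0.055 0.008] [0.831 0.066 0.017]
red [243 114  16  14 136] [250.4 120.3] [0.7904 0.0458 0.015 ] [0.773 0.028 0.01 ] [0.805 0.062 0.019]
red [375 176   8   6  38] [378.2 178.6] [ 0.6045 -0.197   0.1597] [ 0.6   -0.205  0.155] [ 0.61  -0.192  0.162]
red [179 228   8   7  35] [181.9 231.2] [0.5182 0.1663 0.1476] [0.513 0.159 0.143] [0.524 0.172 0.151]
```

View pics/a.png

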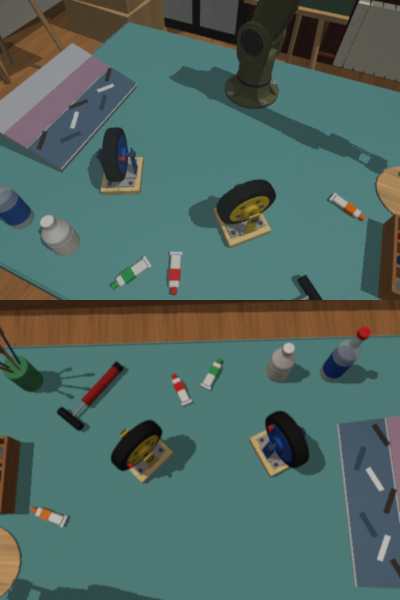

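```bash
cat >> h.py <<'E'
def wheel(names,c0=(0.572,0.15),zlo=0.155,vref=None):
    C=[cam(n) for n in names]; pts=[];red=[]
    for c in C:
        P=cloud(c);H=hsv(c)
        near=(np.hypot(P[...,0]-c0[0],P[...,1]-c0[1])<0.11)&(c['depth']>0)
        m=near&(H[...,2]<75)&(P[...,2]>zlo)&(P[...,2]<.21)
        pts.append(P[m])
        r=near&((H[...,0]<6)|(H[...,0]>174))&(H[...,1]>150)&(H[...,2]>70)&(P[...,2]>.08)
        red.append(P[r])
    return C,pts,red
E
python3 - <<'E'
from h import *
C,pts,red=wheel(['scene','top'])
for q in pts+[np.vstack(pts)]:
    (cx,cy),(w,h),a=cv2.minAreaRect((q[:,:2]*1000).astype(np.float32))
    print(len(q),cx,cy,w,h,a,q[:,2].max(), 'strip',(lambda s:(s.mean(0).round(4),len(s)))(q[q[:,2]>.195]))
for r in red: print(len(r),r.mean(0) if len(r) else '')
E
```

```text
1796 580.6484375 154.2117919921875 39.82613754272461 144.1032257080078 42.86288070678711 0.20395562626538538 strip (array([0.5809, 0.1539, 0.1994]), 631)
1837 574.9231567382812 152.15289306640625 40.45702362060547 144.55697631835938 44.649837493896484 0.20372649643776697 strip (array([0.5751, 0.1533, 0.1986]), 612)
3633 577.3629760742188 153.0751495361328 46.18897247314453 146.90682983398438 42.86288070678711 0.20395562626538538 strip (array([0.578 , 0.1536, 0.199 ]), 1243)
0 
37 [0.51833452 0.16705942 0.14553343]
```

```bash
python3 -m jog '[{"dp":[-5,-3.4,-4],"twist":8,"fingers":1},{"dp":[-10,-6.8,-8],"twist":16,"fingers":1},{"dp":[-15,-10.2,-8],"twist":24,"fingers":1},{"dp":[-20,-13.6,-8],"twist":30.7,"fingers":1},{"dp":[-25,-17,-8],"twist":30.7,"fingers":1},{"dp":[-30,-20.4,-8],"twist":30.7,"fingers":1},{"dp":[-35,-23.6,-8],"twist":30.7,"fingers":1},{"dp":[-40,-27,-8],"twist":30.7,"fingers":1}]'
python3 -m jog '[{"dp":[0,0,0],"twist":0,"fingers":1}]'
python3 - <<'E'
from h import *
o=env.get_obs();p=o['tool_pos'];y=np.radians(o['tool_rot'][2]);print(o['time_s'],p,o['tool_rot'])
d=np.array([.578,.153,.31])-p
print('dp cm',100*np.array([d[0]*np.cos(y)+d[1]*np.sin(y),d[0]*np.sin(y)-d[1]*np.cos(y),-d[2]]))
E
```

```text
time_s: 1.2
tool_pos: [0.4871, 0.2577, 0.3027]
tool_rot: [180.0, -0.0, 133.5]
force: [1.8, 0.5, -0.2]
grip_width: 0.0869
grasp_force: 0.0
time_s: 1.32
tool_pos: [0.4897, 0.253, 0.3027]
tool_rot: [-180.0, 0.2, 132.8]
force: [-1.0, 0.6, 0.1]
grip_width: 0.0873
grasp_force: 0.0
1.325 [0.48967484 0.25297715 0.30270419] [-1.79989651e+02  1.54010519e-01  1.32798358e+02]
dp cm [-13.33680691  -0.31179757  -0.72958071]
```

```bash
python3 -m jog '[{"dp":[-5,-0.1,0],"twist":0,"fingers":1},{"dp":[-10,-0.3,0],"twist":0,"fingers":1},{"dp":[-13.3,-0.3,0],"twist":0,"fingers":1},{"dp":[-13.3,-0.3,0],"twist":0,"fingers":1}]'
cat >> h.py <<'E'
def report(names=('wrist','top'),pic=None,psi=133.4):
    C,pts,red=wheel(names)
    for n,q,r in zip(names,pts,red):
        if len(q)>20:
            (cx,cy),(w,h),a=cv2.minAreaRect((q[:,:2]*1000).astype(np.float32))
            print(n,len(q),round(cx,1),round(cy,1),round(w,1),round(h,1),round(a,1),q[:,2].max().round(4))
        if len(r):
            d=np.median(r,0)-[.578,.153,.122];s=np.radians(psi)
            x=d[0]*np.cos(s)+d[1]*np.sin(s);yy=-d[0]*np.sin(s)+d[1]*np.cos(s)
            print('  red',len(r),np.median(r,0).round(4),'wheel xyz',x.round(4),yy.round(4),d[2].round(4),'theta',np.degrees(np.arctan2(x,d[2])).round(1),'r',np.hypot(x,d[2]).round(4))
    if pic: cv2.imwrite(pic,C[0]['pixels'])
    o=env.get_obs();p=np.array(o['tool_pos']);s=np.radians(psi);d=p-[.578,.153,.122]
    print('t',o['time_s'],'tool in wheel xyz',(d[0]*np.cos(s)+d[1]*np.sin(s)).round(4),(-d[0]*np.sin(s)+d[1]*np.cos(s)).round(4),d[2].round(4),'rot',np.round(o['tool_rot'],1),'force',np.round(o['force'],1))
E
python3 -c "
from h import *
report(pic='pics/b.png')"
```

```text
time_s: 1.82
tool_pos: [0.5763, 0.1583, 0.3021]
tool_rot: [-179.9, 0.1, 133.2]
force: [-0.0, 0.2, 0.2]
grip_width: 0.0868
grasp_force: 0.0
wrist 7277 575.6 154.4 39.8 142.9 44.7 0.2041
  red 146 [0.5185 0.1658 0.1497] wheel xyz 0.0502 0.0344 0.0277 theta 61.1 r 0.0573
top 436 573.9 151.4 38.1 144.4 44.2 0.1831
  red 42 [0.5182 0.1659 0.1482] wheel xyz 0.0505 0.0345 0.0262 theta 62.6 r 0.0569
t 1.925 tool in wheel xyz 0.0089 -0.0038 0.1802 rot [-1.800e+02 -1.000e-01  1.335e+02] force [-0.6 -0.6 -0.6]
```

View pics/b.png

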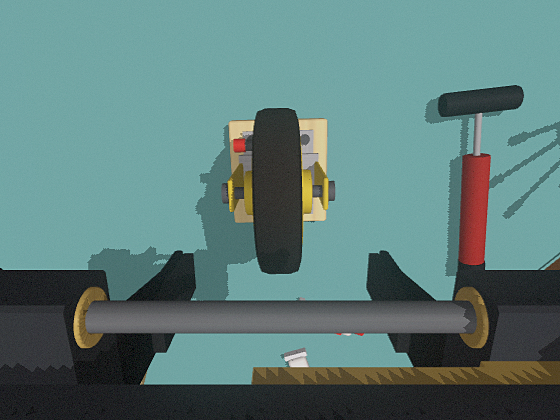

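```bash
sed -i 's/\[.578,.153,.122\]/[.5756,.1544,.122]/g' h.py
python3 -m jog '[{"dp":[1,-0.2,1],"twist":-0.5,"fingers":1},{"dp":[2.1,-0.45,5],"twist":-0.5,"fingers":1},{"dp":[2.1,-0.45,7],"twist":-0.5,"fingers":1},{"dp":[2.1,-0.45,7],"twist":-0.5,"fingers":1}]'
python3 -c "
from h import *
report(pic='pics/c.png',names=('wrist','scene'))"
```

```text
time_s: 2.42
tool_pos: [0.555, 0.1745, 0.2305]
tool_rot: [-179.8, -0.1, 134.1]
force: [-0.8, 0.3, 0.6]
grip_width: 0.087
grasp_force: 0.0
wrist 9194 572.5 157.7 39.8 134.4 44.6 0.2039
  red 223 [0.518  0.1661 0.1498] wheel xyz 0.048 0.0338 0.0278 theta 60.0 r 0.0555
scene 1665 583.8 150.0 39.0 131.6 44.8 0.2045
t 2.525 tool in wheel xyz 0.0269 -0.0001 0.1112 rot [180.  -0. 134.] force [0.1 0.1 0.9]
```

View pics/c.png

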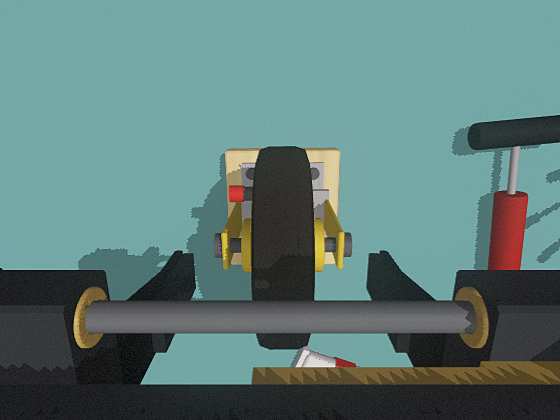

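```bash
python3 -m jog '[{"dp":[0,0,4],"fingers":1,"twist":0},{"dp":[0,0,7.2],"fingers":1,"twist":0},{"dp":[0,0,7.2],"fingers":1,"twist":0},{"dp":[0,0,7.2],"fingers":0.3,"twist":0},{"dp":[0,0,7.2],"fingers":0.3,"twist":0},{"dp":[0,0,7.2],"fingers":0.3,"twist":0},{"dp":[0,0,7.2],"fingers":0.3,"twist":0},{"dp":[0,0,7.2],"fingers":0.3,"twist":0}]' 20
python3 -c "
from h import *
report(names=('top','scene'));print(env.get_obs()['grip_width'],env.get_obs()['grasp_force'])"
```

```text
time_s: 3.52
tool_pos: [0.5577, 0.1728, 0.1608]
tool_rot: [180.0, 0.0, 133.9]
force: [0.8, -0.4, -0.9]
grip_width: 0.045
grasp_force: 0.0
top 663 574.6 151.7 37.2 144.2 46.1 0.2026
  red 5 [0.5846 0.1324 0.5119] wheel xyz -0.0221 0.0086 0.3899 theta -3.2 r 0.3906
scene 1313 588.8 136.3 58.2 105.8 37.6 0.2095
t 3.625 tool in wheel xyz 0.0257 0.0001 0.0386 rot [180.   0. 134.] force [1.  0.1 0.5]
0.03961931622109193 19.99027557845693
```

```bash
python3 -m jog '[{"dp":[-0.77,0,-0.3],"fingers":0.3,"twist":0},{"dp":[-1.58,0,-0.5],"fingers":0.3,"twist":0},{"dp":[-2.41,0,-0.59],"fingers":0.3,"twist":0},{"dp":[-3.24,0,-0.57],"fingers":0.3,"twist":0},{"dp":[-3.24,0,-0.57],"fingers":0.3,"twist":0}]'
python3 -c "
from h import *
report(names=('wrist','top'))"
```

```text
time_s: 4.25
tool_pos: [0.58, 0.1505, 0.1665]
tool_rot: [180.0, -0.1, 134.0]
force: [-0.5, 2.6, 1.1]
grip_width: 0.04
grasp_force: 20.0
wrist 21627 569.3 160.0 63.9 126.0 58.2 0.21
  red 570 [0.5302 0.1544 0.1708] wheel xyz 0.0312 0.033 0.0488 theta 32.7 r 0.0579
top 246 574.0 134.1 33.8 125.8 59.2 0.1926
  red 21 [0.5281 0.153  0.1696] wheel xyz 0.0316 0.0355 0.0476 theta 33.6 r 0.0572
t 4.35 tool in wheel xyz -0.0058 -0.0005 0.0445 rot [180.  -0. 134.] force [-0.7  3.6  1.4]
```

```bash
python3 -m jog '[{"dp":[-0.82,0,0.13],"fingers":0.3,"twist":0},{"dp":[-1.62,0,0.36],"fingers":0.3,"twist":0},{"dp":[-2.38,0,0.69],"fingers":0.3,"twist":0},{"dp":[-3.09,0,1.12],"fingers":0.3,"twist":0},{"dp":[-3.09,0,1.12],"fingers":0.3,"twist":0}]'
python3 -c "
from h import *
report(names=('wrist','top'),pic='pics/d.png')"
```

```text
time_s: 4.97
tool_pos: [0.6023, 0.1278, 0.155]
tool_rot: [179.9, 0.0, 134.0]
force: [1.3, 4.5, -0.4]
grip_width: 0.0399
grasp_force: 20.0
wrist 27432 576.3 161.6 65.3 131.8 35.3 0.2099
  red 740 [0.5485 0.1355 0.1809] wheel xyz 0.0049 0.0327 0.0589 theta 4.7 r 0.0591
  red 37 [0.5482 0.1347 0.1801] wheel xyz 0.0046 0.0334 0.0581 theta 4.5 r 0.0583
t 5.075 tool in wheel xyz -0.0376 -0.0011 0.0331 rot [179.9   0.  134. ] force [ 2.2  4.  -1.3]
```

View pics/d.png

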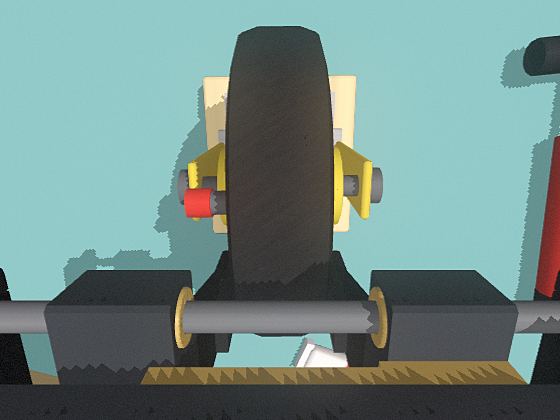

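```bash
python3 -m jog '[{"dp":[0,0,0],"fingers":1,"twist":0},{"dp":[0,0,0],"fingers":1,"twist":0},{"dp":[0,0,0],"fingers":1,"twist":0},{"dp":[0,0,-4],"fingers":1,"twist":0},{"dp":[0.5,0,-8],"fingers":1,"twist":0},{"dp":[3,0,-13],"fingers":1,"twist":0},{"dp":[3,0,-14],"fingers":1,"twist":0},{"dp":[3,0,-14],"fingers":1,"twist":0}]'
python3 - <<'E'
from h import *
report(names=('wrist','top'),psi=134)
c=cam('wrist');P=cloud(c);H=hsv(c);s=np.radians(134)
D=P-[.5756,.1544,.122];x=D[...,0]*np.cos(s)+D[...,1]*np.sin(s);y=-D[...,0]*np.sin(s)+D[...,1]*np.cos(s);z=D[...,2]
near=(np.hypot(x,y)<.12)&(c['depth']>0)
yel=near&(abs(H[...,0].astype(int)-27)<7)&(H[...,1]>120)
def rng(n,m): 
    if m.sum()>5: print(n,m.sum(),'x',np.percentile(x[m],[1,50,99]).round(4),'y',np.percentile(y[m],[1,50,99]).round(4),'z',np.percentile(z[m],[1,50,99]).round(4))
for sg in(1,-1):
    rng('leg top',yel&(y*sg>.040)&(y*sg<.052)&(z>.005))
    rng('pin',near&(y*sg>.050)&(abs(z)<.016)&(H[...,1]<90))
rng('tyre mid z>.06',near&(H[...,2]<75)&(z>.06)&(z<.09))
for h in(.05,.06,.07):rng('tyre ring',near&(abs(y)<.015)&(abs(z-h)<.002))
rng('block',near&(z<-.09)&(abs(z+.097)<.004))
red=near&((H[...,0]<6)|(H[...,0]>174))&(H[...,1]>150)&(z>0)
rng('red',red)
cv2.imwrite('pics/e.png',cv2.resize(c['pixels'][60:340,140:420],(600,600)))
E
```

```text
time_s: 6.08
tool_pos: [0.5811, 0.1482, 0.2955]
tool_rot: [180.0, 0.1, 133.9]
force: [0.1, -0.9, -0.9]
grip_width: 0.0871
grasp_force: 0.0
wrist 7840 572.4 152.5 46.7 140.7 44.5 0.2034
  red 171 [0.5485 0.1353 0.1808] wheel xyz 0.0051 0.0328 0.0588 theta 5.0 r 0.059
top 466 538.0 190.1 37.2 38.8 44.1 0.1946
  red 20 [0.5463 0.1313 0.1807] wheel xyz 0.0038 0.0372 0.0587 theta 3.7 r 0.0588
t 6.175 tool in wheel xyz -0.0081 0.0012 0.1714 rot [-179.9   -0.   133.9] force [1.  0.1 0.2]
leg top 518 x [-0.016   0.02    0.0285] y [0.0431 0.0484 0.0498] z [0.0078 0.2579 0.2634]
pin 116 x [-0.0104  0.0003  0.0079] y [0.05   0.0527 0.0549] z [0.     0.0088 0.0109]
leg top 670 x [-0.0147  0.0156  0.0281] y [-0.0518 -0.0462 -0.0403] z [0.0077 0.2597 0.2725]
pin 106 x [-0.0097  0.0011  0.0088] y [-0.055  -0.0525 -0.0501] z [0.0006 0.0085 0.0112]
tyre mid z>.06 6173 x [-0.0508  0.007   0.0494] y [-0.0191 -0.0001  0.0191] z [0.0604 0.075  0.0805]
tyre ring 222 x [-0.0651  0.0592  0.0621] y [-0.015  -0.0002  0.0145] z [0.048  0.0501 0.0519]
tyre ring 389 x [-0.0565  0.0493  0.0537] y [-0.0145 -0.0001  0.0149] z [0.058  0.0599 0.0619]
tyre ring 749 x [-0.0439  0.0333  0.0413] y [-0.0145 -0.0001  0.0147] z [0.068 0.07  0.072]
block 2141 x [-0.0646  0.0309  0.0631] y [-0.059  -0.03    0.0598] z [-0.0994 -0.0969 -0.0936]
red 175 x [-0.0011  0.0053  0.0098] y [0.0282 0.033  0.0495] z [0.0543 0.0588 0.2445]
```

View pics/e.png

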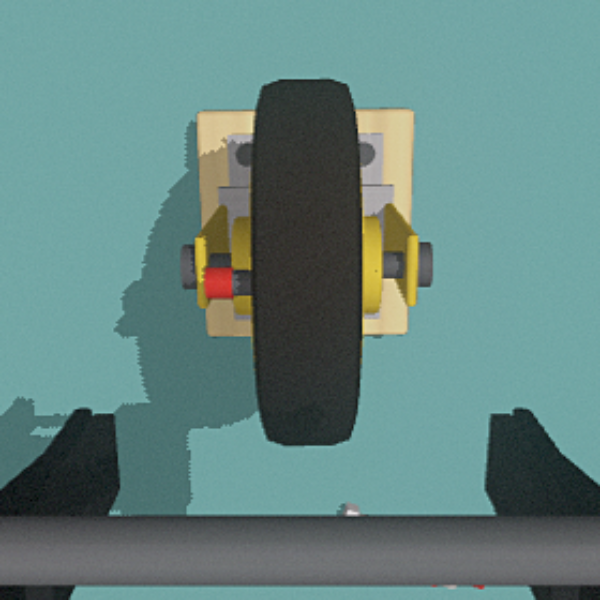

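```bash
cat >> h.py <<'E'
def ray(c,u,v,z,psi=134):
    o=-c['R'].T@c['t'];d=c['R'].T@np.array([(u-c['cx'])/c['fx'],(v-c['cy'])/c['fy'],1]);p=o+d*(z+.122-o[2])/d[2]-[.5756,.1544,.122]
    s=np.radians(psi);return np.array([p[0]*np.cos(s)+p[1]*np.sin(s),-p[0]*np.sin(s)+p[1]*np.cos(s)])*1000
def theta(c):
    # crude: red blob centre and grey pin blobs left/right of the legs, silhouettes
    H=hsv(c);D=c['depth']
    red=(((H[...,0]<6)|(H[...,0]>174))&(H[...,1]>150)&(H[...,2]>70)&(cloud(c)[...,2]>.13)&(cloud(c)[...,2]<.2)).astype(np.uint8)
    v,u=np.nonzero(red);xr=np.mean([ray(c,np.median(u),e,.0537)[0] for e in(v.min()-.5,v.max()+.5)])
    xs=[]
    P=cloud(c)-[.5756,.1544,.122];s=np.radians(134)
    y=-P[...,0]*np.sin(s)+P[...,1]*np.cos(s)
    for sg in(1,-1):
        m=(H[...,1]<90)&(abs(P[...,2])<.02)&(sg*y>.0505)&(sg*y<.056)&(np.hypot(P[...,0],P[...,1])<.07)
        vv,uu=np.nonzero(m);q=[ray(c,np.median(uu),e,0) for e in(vv.min()-.5,vv.max()+.5)]
        xs.append(np.mean([a[0] for a in q]));print('pin',sg,np.round(q,1).tolist(),vv.min(),vv.max())
    xa=np.mean(xs);print('red rows',v.min(),v.max(),'xr',xr,'axle x',xs,'theta',np.degrees(np.arcsin((xr-xa)/54)))
E
python3 - <<'E'
from h import *
c=cam('wrist');theta(c)
for v in(60+110*280/600,60+335*280/600): print('block',ray(c,285,v,-.097))
for v in(60+80*280/600,60+445*280/600): print('tyre tangent ray at z0',ray(c,283,v,0))
print('cam',ray(c,280,210,.0))
E
```

```text
pin 1 [[8.5, 54.0], [-12.1, 55.0]] 174 194
pin -1 [[9.3, -53.4], [-11.3, -54.3]] 173 193
red rows 185 199 xr 3.63926957413066 axle x [np.float64(-1.8043142039337523), np.float64(-0.9870956339394397)] theta 5.3500450303800084
block [63.0866487  -2.82555504]
block [-65.64404868  -2.9872219 ]
tyre tangent ray at z0 [77.38547684 -0.24405958]
tyre tangent ray at z0 [-90.07040408  -0.17748032]
cam [-27.85708365   2.74117307]
```

```bash
python3 -m jog '[{"dp":[-2,0,2],"fingers":1,"twist":0},{"dp":[-2.5,0,6],"fingers":1,"twist":0},{"dp":[-2.5,0,11],"fingers":1,"twist":0},{"dp":[-2.5,0,13.6],"fingers":1,"twist":0},{"dp":[-2.5,0,13.6],"fingers":0.3,"twist":0},{"dp":[-2.5,0,13.6],"fingers":0.3,"twist":0},{"dp":[-2.5,0,13.6],"fingers":0.3,"twist":0},{"dp":[-2.5,0,13.6],"fingers":0.3,"twist":0}]' 20
python3 -m jog '[{"dp":[0,0,0],"fingers":0.3,"twist":0},{"dp":[-0.28,0,0.17],"fingers":0.3,"twist":0},{"dp":[-0.56,0,0.36],"fingers":0.3,"twist":0},{"dp":[-0.56,0,0.36],"fingers":0.3,"twist":0},{"dp":[-0.56,0,0.36],"fingers":0.3,"twist":0}]'
python3 -c "
from h import *
report(names=('wrist',),psi=134)"
```

```text
time_s: 7.28
tool_pos: [0.5988, 0.131, 0.1603]
tool_rot: [179.9, 0.0, 133.9]
force: [-0.5, 0.6, 0.8]
grip_width: 0.0552
grasp_force: 0.0
time_s: 7.9
tool_pos: [0.6022, 0.1279, 0.1563]
tool_rot: [179.9, -0.0, 134.0]
force: [-0.9, 2.0, 5.1]
grip_width: 0.0397
grasp_force: 20.0
wrist 27338 569.5 154.0 64.9 134.6 53.7 0.21
  red 727 [0.5513 0.1326 0.1812] wheel xyz 0.0012 0.0326 0.0592 theta 1.2 r 0.0592
t 7.95 tool in wheel xyz -0.0376 -0.0007 0.0343 rot [179.9  -0.  134. ] force [-1.9  2.3  4.9]
```

```bash
python3 -m jog '[{"dp":[-0.15,0,0.11],"fingers":0.3,"twist":0},{"dp":[-0.3,0,0.22],"fingers":0.3,"twist":0},{"dp":[-0.3,0,0.22],"fingers":0.3,"twist":0},{"dp":[-0.3,0,0.22],"fingers":0.3,"twist":0},{"dp":[-0.3,0,0.22],"fingers":1,"twist":0},{"dp":[-0.3,0,0.22],"fingers":1,"twist":0},{"dp":[-0.3,0,0.22],"fingers":1,"twist":0},{"dp":[-0.3,0,-3],"fingers":1,"twist":0}]'
python3 -m jog '[{"dp":[0,0,-5],"fingers":1,"twist":0},{"dp":[2.8,0,-10],"fingers":1,"twist":0},{"dp":[2.8,0,-10.7],"fingers":1,"twist":0},{"dp":[2.8,0,-10.7],"fingers":1,"twist":0}]'
python3 - <<'E'
from h import *
report(names=('wrist','top'),psi=134)
c=cam('wrist');theta(c);cv2.imwrite('pics/f.png',cv2.resize(c['pixels'][60:340,140:420],(600,600)))
P=cloud(c)-[.5756,.1544,.122];s=np.radians(134);x=P[...,0]*np.cos(s)+P[...,1]*np.sin(s);y=-P[...,0]*np.sin(s)+P[...,1]*np.cos(s);z=P[...,2]
H=hsv(c)
m=((H[...,0]<6)|(H[...,0]>174))&(H[...,1]>150)&(z>.04)&(z<.08)&(abs(y-.035)<.02)
xx,zz=x[m],z[m]
# circle centre (radius 6 mm) of the cap's section; tyre circle radius 80
from scipy.optimize import least_squares
f=least_squares(lambda p:np.hypot(xx-p[0],zz-p[1])-.006,[0,.054],loss='soft_l1',f_scale=.001).x;print('cap',f)
for yy in(-.006,.0,.006):
    m=(abs(y-yy)<.004)&(z>.03)&(z<.085)&(abs(x)<.09)&(H[...,2]<110)
    print('tyre',least_squares(lambda p:np.hypot(x[m]-p[0],z[m]-p[1])-p[2],[0,0,.08],loss='soft_l1',f_scale=.001).x.round(4))
for sg in(1,-1):
    m=(sg*y>.0505)&(sg*y<.056)&(abs(z)<.02)&(abs(x)<.015)&(H[...,1]<90);print('pin',least_squares(lambda p:np.hypot(x[m]-p[0],z[m])-p[1],[0,.011],loss='soft_l1',f_scale=.001).x.round(4))
E
```

```text
time_s: 8.95
tool_pos: [0.602, 0.124, 0.1827]
tool_rot: [-179.7, -0.1, 133.9]
force: [-0.0, -0.5, 0.6]
grip_width: 0.072
grasp_force: 0.0
time_s: 9.45
tool_pos: [0.5848, 0.1444, 0.2924]
tool_rot: [180.0, 0.0, 133.9]
force: [-0.6, -1.1, -0.5]
grip_width: 0.087
grasp_force: 0.0
wrist 8174 573.2 151.4 47.3 143.8 44.5 0.2037
  red 183 [0.5534 0.1302 0.1811] wheel xyz -0.002 0.0328 0.0591 theta -2.0 r 0.0592
top 511 541.7 186.9 37.7 45.3 41.9 0.199
  red 11 [0.5501 0.1256 0.1813] wheel xyz -0.003 0.0384 0.0593 theta -2.9 r 0.0594
t 9.55 tool in wheel xyz -0.0135 0.0011 0.1686 rot [-179.8   -0.   133.9] force [-0.2 -0.3  0.2]
pin 1 [[8.1, 53.3], [-12.1, 54.3]] 169 189
pin -1 [[8.9, -53.8], [-11.3, -54.8]] 168 188
red rows 188 201 xr -3.4072581819569323 axle x [np.float64(-2.004856822135035), np.float64(-1.1988863523113462)] theta -1.9159317136047176
cap [-0.00332414  0.05417787]
tyre [-0.0016  0.0002  0.0796]
tyre [-0.0016  0.0002  0.0796]
tyre [-0.0016  0.0002  0.0796]
pin [-0.0022  0.01  ]
pin [-0.0012  0.01  ]
```

View pics/f.png

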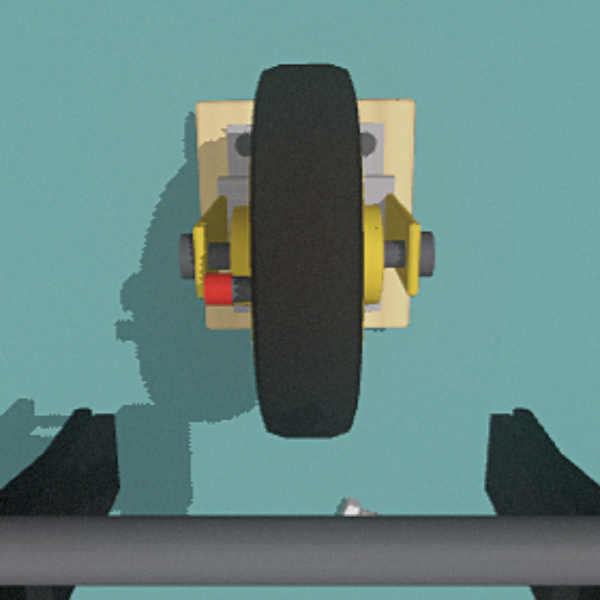

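```bash
python3 -c "
from cell import env
print(env.sign_off())"
```

```text
the job is handed in; nothing more can be done
None
```

The yellow wheel's red-capped valve is at the top, within about 1.5° of straight above the axle as measured in the wrist camera. The gripper has let go and is clear, the blue wheel was never touched, and the job was handed in at about 9.6 s.

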